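Lamp on, blue filter in

TASK

Set the slit lamp for a dye check from its grey key pad: with the fingertips gently press the white key (lamp on) all the way down for about half a second and let it come up, then do the same with the blue key (blue filter). Press no other key, do not lift or shove the pad, leave everything else on the table where it is, and withdraw.

Things in the scene. Friction and masses are not known exactly. Their poses are not given: they have to be found in the camera images.
- pad: loose grey wireless key pad, 170 (x) x 120 (y) x 26 high, about 0.8 kg on rubber feet, lying flat and turned any way round; origin at the centre of its underside, z up. A black strip marks its -x end. Six round sprung keys, diameter 26, stand 10 proud of its top, in two rows of three, 50 apart both ways. Not to be lifted or shoved. All sizes in mm.
- key_white_top (a point): centre of the top of the pad's white key (it goes down with the key), 36 above the table when up; at x, y = -50, +25 in the pad's frame
- key_blue_top (a point): centre of the top of the pad's blue key (it goes down with the key), 36 above the table when up; at x, y = +50, -25 in the pad's frame
- key_green_top (a point): centre of the top of the pad's green key (it goes down with the key), 36 above the table when up; at x, y = 0, +25 in the pad's frame
- key_yellow_top (a point): centre of the top of the pad's yellow key (it goes down with the key), 36 above the table when up; at x, y = -50, -25 in the pad's frame
- key_red_top (a point): centre of the top of the pad's red key (it goes down with the key), 36 above the table when up; at x, y = 0, -25 in the pad's frame
- key_black_top (a point): centre of the top of the pad's black key (it goes down with the key), 36 above the table when up; at x, y = +50, +25 in the pad's frame
- key_white (a joint): travel of the white key in m: 0 up, 0.007 fully down; springs back by itself; starts to give at about 1.2 N, fully down at about 5.4 N
- key_blue (a joint): travel of the blue key in m: 0 up, 0.007 fully down; springs back by itself; starts to give at about 1.2 N, fully down at about 5.4 N
- key_green (a joint): travel of the green key, as for the white key; leave it up
- key_yellow (a joint): travel of the yellow key, as for the white key; leave it up
- key_red (a joint): travel of the red key, as for the white key; leave it up
- key_black (a joint): travel of the black key, as for the white key; leave it up
- drops: white eye-drop bottle with a blue cap, standing near the key pad, diameter 26, height 62; origin at the centre of its underside (sizes in mm). Leave alone.
- handset: black patient handset lying near the key pad, 95 x 32 x 22, with a small red button of its own on top (not a key of the pad; its top at height 27); origin at the centre of its underside, long axis x (sizes in mm). Leave alone.
- penlight: metal penlight lying near the key pad, 14 thick, 120 long along its y; origin at the centre of its underside (sizes in mm). Leave alone.
- lens: trial lens lying near the key pad: clear disc in a red rim, diameter 42, 6 thick, with a small tab towards its +x; origin at the centre of its underside (sizes in mm). Leave alone.
- masks: light blue and white box of masks, 190 (x) x 120 (y) x 85 high; origin at the centre of its underside (sizes in mm). Leave alone.
- mug: white mug, diameter 76, height 90; origin at the centre of its underside (sizes in mm). Leave alone.
- occluder: black flat eye-cover paddle, 5 thick, about 177 long along its x: disc of diameter 64 centred at x = +75, handle 16 wide to x = -70; origin on its underside (sizes in mm). Leave alone.
There are look-alikes about, which are no part of the job. What is meant by the pad is not brown or turquoise, and is the larger of those in its own colour.

How it is judged (in metres and radians):
On the way, in this order (a step that is already met when the one before it is completed fails the run):
1. the white key is pressed down (at least 5 of its 7 mm) and kept down a moment (value of joint key_white above 0.005 m and value of joint key_blue below 0.002 m), for 0.2 s.
2. the white key has come up again (value of joint each of key_white, key_blue below 0.001 m), for 0.05 s.
3. the blue key is pressed down (at least 5 of its 7 mm) and kept down a moment, the white one being up (value of joint key_blue above 0.005 m and value of joint key_white below 0.002 m), for 0.2 s.
At the end, for the whole second after the job is handed in: After the white and then the blue key were pressed, all six keys are up (within 1 mm), the pad lies flat, at rest and within 20 mm of where it was, and every other listed thing is within 15 mm of where it was (all of step 2 and value of joint each of key_green, key_yellow, key_red, key_black below 0.001 m and distance of pad from where it was at the start of the episode below 0.02 m and angle between pad's own z axis and vertical below 0.05 rad and linear speed of pad below 0.01 m/s and distance of each of drops, handset, penlight, lens, masks, mug, occluder from where it was at the start of the episode below 0.015 m); the robot touches nothing.
It fails at once if another key of the pad is pressed by more than 2 mm (value of joint any of key_green, key_yellow, key_red, key_black above 0.002 m).
It fails at once if white and blue are pressed together (value of joint each of key_white, key_blue above 0.002 m).
It fails at once if the pad is lifted by more than 8 mm, tipped, or shoved by more than 20 mm (height (world z) of pad above 0.008 m or angle between pad's own z axis and vertical above 0.12 rad or distance of pad from where it was at the start of the episode above 0.02 m).
It fails at once if the pad is pressed hard, with more than 30 N (contact force between any of the fingers, the arm and pad above 30 N).
It fails at once if another thing is moved by more than 15 mm (distance of any of drops, handset, penlight, lens, masks, mug, occluder from where it was at the start of the episode above 0.015 m).
It also fails if it takes over 38 s, if anything falls off the work surface, if the arm or the gripper's body presses on something with over 40 N, if the wrist force passes 120 N, or if a joint passes its speed limit or range.

ROBOT

A 7-joint arm with a two-finger parallel gripper is mounted at the origin on the work surface. World frame = base frame: x ahead of the robot, y to its left, z up, the work surface at z = 0. Lengths are in mm, angles in rad, forces in N, time in s.
With the tool pointing down it reaches from about 425 to 875 mm from the base axis. Payload 9.9 kg.
Tool frame: the origin (TCP) lies at the very end of the fingers, on their centre line; the grasp point (between the pads) lies 19 mm behind it; z points along the fingers, y is the direction in which the jaws open and shut (so a half turn about z gives the same grasp; the last joint's range is limited). The gripper opens to 85 mm and grips with 20 to 120 N. Pads are 22 mm wide; open, the fingers measure 114 mm over their backs; the gripper's body (76 mm by 85 mm) begins 54 mm behind the grasp point. The pads swing forward as they close: fully open they stand 13 mm farther back than shut.
Start: joints at [-1.189, 0.576, 0.025, 1.437, -0.015, 1.129, -0.057], TCP at [303.161, 603.093, 210.389] pointing down, gripper open.
Joint ranges: [-2.76, 2.76], [-0.34, 2.15], [-1.52, 1.57], [0.19, 2.46], [-1.09, 4.23], [0.17, 1.99], [-2.82, 2.82]. Speed limits (rad/s): [2.22, 2.22, 3.01, 3.01, 3.14, 3.14, 3.14].

INTERFACE

Orientations are given as [roll, pitch, yaw] about the fixed x, y, z axes, in that order (R = Rz(yaw) Ry(pitch) Rx(roll)).
In Python, from bench import sense, vision, env gives the robot as it stands. The module is installed in compiled form; this text tells all that it offers.
- The arm moves only by the shell command python3 -m pendant 'ROWS' [OPENING] [FORCE]. ROWS is text: rows parted by semicolons, each of 4 numbers parted by spaces: the shift along the tool's x, y, z in units of 0.25 m (1.0 is 0.25 m), then the turn about the tool's z in units of pi/2 rad (1.0 is pi/2 rad). A call has 1 to 20 rows; each row is the pose to reach, as a shift and turn from the pose commanded when the call began, along the tool's axes at that moment; what a row does not reach only later rows make up. A row lasts 1/8 s, in which the tool goes at most 62.5 mm and 10.7 degrees, less where a joint would pass 70% of its speed; a pose out of reach is approached as far as the arm can. A call with a number of a shift or a turn outside -1 to 1 is refused whole. A call with a gripper value outside its range is refused whole. OPENING is the closure, from 0 (fully open) to 1 (shut), set as the call begins (- or left out, the last holds). The fingers move at their own pace and stop on an object; FORCE is the grip in N (left out, the last holds). Time passes only in rows, so rows that repeat a pose let the fingers close. It gives the time, the measured TCP pose, the force and the opening at its end, in the units of the state.
- sense(): the state, without advancing time (a new reading comes with each control period).
- vision.read_camera(name): name is "scene" or "top"; returns the picture (400x640x3 uint8, red, green, blue); there is no depth.
- vision.calibration(name): a dict with "fx", "fy", "cx", "cy" (pixels), "dist_coeffs" ([k1, k2, p1, p2, k3] as OpenCV has them; the pictures are not rectified), "R" (3x3) and "t" (3): a world point X has camera coordinates R X + t. Camera axes: x right, y down, z forward; pixel columns grow to the right and rows downward; lengths in mm; the calibration is good to about 2 mm. A picture is of the moment at which its call begins. calibration takes no time and is no camera call.
- env.finish_job(): hands the job in, once; it reports no verdict.
The state is a dict: "clock": time; "joints": joint angles; "joint_velocities": joint speeds; "tau": joint torques, N m; "ee_pos": TCP position; "ee_rot": TCP orientation; "wrist_force": force on the tool from outside, world axes, zero at the start; "moment": the same for the moment, N m; "width": opening from 0.0 (shut) to 1.0 (fully open).
Only numpy, scipy, OpenCV 4.12 (cv2) and the standard library are available. Lean on these libraries where they do the work, as an engineer would, in place of code of your own. Each camera call takes 0.05 s, during which the arm holds its last target.

## Working session

There is one attempt and no reset: what is moved stays moved. The work goes in short steps, Python scripts to look and compute and a shell command to move; the robot and the scene stay as the last step left them, time stands still between calls to the robot, and variables do not carry over. Pictures are saved under pics/ and viewed, and the job is handed in when it is done.

```bash
mkdir -p pics
python3 - <<'E'
from bench import sense, vision, env
import cv2
for n in("scene","top"):
    im=vision.read_camera(n); cv2.imwrite(f"pics/{n}0.png",im[:,:,::-1])
    c=vision.calibration(n); print(n,c)
print(sense())
E
```

```text
scene {'fx': 473.1459851995455, 'fy': 473.1459851995455, 'cx': 321.455892691952, 'cy': 195.91790788022382, 'dist_coeffs': array([-0.03308297,  0.        ,  0.        ,  0.        ,  0.        ]), 'R': array([[-0.56460724,  0.82511964, -0.01990596],
       [ 0.63248037,  0.41704251, -0.65272056],
       [-0.53027092, -0.38112088, -0.75733719]]), 't': array([ 310.39495887, -255.4464962 , 1444.06442992])}
top {'fx': 390.4663529413703, 'fy': 390.4663529413703, 'cx': 319.9214125557566, 'cy': 204.24580888739743, 'dist_coeffs': array([-0.09779417,  0.        ,  0.        ,  0.        ,  0.        ]), 'R': array([[ 0.00123161, -0.99999754,  0.00184663],
       [-0.98624078, -0.00151993, -0.16530826],
       [ 0.16531066, -0.00161763, -0.98624022]]), 't': array([-14.25694498, 482.58613137, 902.18267133])}
{'clock': 0.1, 'joints': array([-1.18882594,  0.57642458,  0.02483622,  1.43785374, -0.01498029,
        1.12902834, -0.05648058]), 'joint_velocities': array([ 0.00095698, -0.00248793,  0.00075879, -0.00158889, -0.00075697,
        0.00013573, -0.00032396]), 'tau': array([ 5.85022703e-03, -7.67304468e+01,  2.25795150e+00, -2.86599576e+01,
        1.59084611e-02,  8.77245096e-03,  3.59818569e-05]), 'ee_pos': array([302.93879741, 602.68413686, 209.63395743]), 'ee_rot': array([-3.14006571e+00,  8.96029254e-05,  2.67589163e+00]), 'wrist_force': array([-0.2348811 ,  0.38983411, -0.05748856]), 'moment': array([ 0.01291616,  0.00759483, -0.01593853]), 'width': 1.0050815007212726}
```

View pics/scene0.png

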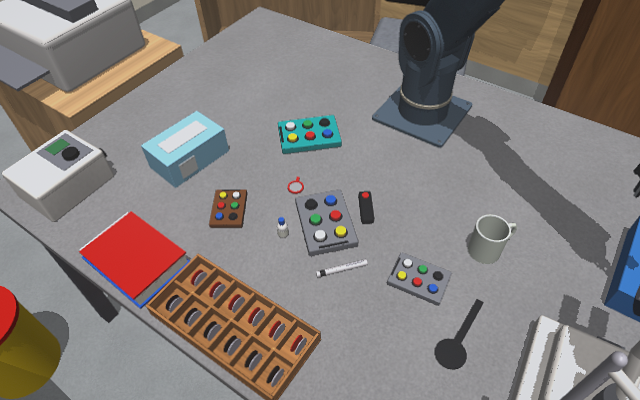

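View pics/top0.png

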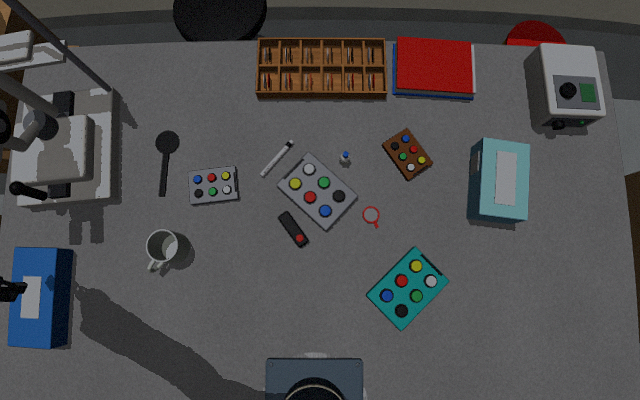

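The larger grey pad is at about (317,191) in the top view, with white at (309,169), blue at (325,211), green at (324,182), red at (310,197), yellow at (295,184) and black at (339,196). In the scene view it is at (326,220), with white at (320,236) and blue at (331,200). The small grey, brown and turquoise pads are look-alikes.

```bash
cat > h.py <<'E'
import numpy as np, cv2
from bench import vision
def ray(n,uv):
    c=vision.calibration(n);K=np.array([[c['fx'],0,c['cx']],[0,c['fy'],c['cy']],[0,0,1]])
    p=cv2.undistortPoints(np.array([[uv]],float),K,c['dist_coeffs'])[0,0]
    R=c['R'];return -R.T@c['t'],R.T@np.array([p[0],p[1],1])
def onplane(n,uv,z):
    o,d=ray(n,uv);return o+d*(z-o[2])/d[2]
def tri(a,b):
    (o1,d1),(o2,d2)=ray('top',a),ray('scene',b)
    s=np.linalg.lstsq(np.c_[d1,-d2],o2-o1,rcond=None)[0]
    p,q=o1+s[0]*d1,o2+s[1]*d2;return (p+q)/2,np.linalg.norm(p-q)
E
python3 - <<'E'
from h import *
loc={'white':(-50,25),'blue':(50,-25),'green':(0,25),'yellow':(-50,-25),'red':(0,-25),'black':(50,25)}
seed={'top':dict(white=(309,169),blue=(325,211),green=(324,182),red=(310,197),yellow=(295,184)),
'scene':dict(white=(320,236),blue=(331,200),green=(316,219),red=(336,215),yellow=(341,231))}
rad={'top':8,'scene':9}
P={}
for n in seed:
    im=cv2.imread(f'pics/{n}0.png');hsv=cv2.cvtColor(im,cv2.COLOR_BGR2HSV)
    for k,(u,v) in seed[n].items():
        h,s,val=[hsv[:,:,i].astype(int) for i in range(3)]
        h0=h[v,u]; v0=val[v,u]
        m=((s<60)&(val>v0*.82)) if k=='white' else ((abs((h-h0+90)%180-90)<10)&(s>90)&(val>v0*.82))
        w=np.zeros_like(m);w[v-11:v+12,u-11:u+12]=1
        nc,lab,st,cen=cv2.connectedComponentsWithStats((m&w).astype(np.uint8))
        l=lab[v,u];P[n,k]=cen[l];print(n,k,im[v,u],st[l],cen[l].round(1))
A=[];B=[]
for k in seed['top']:
    t,e=tri(P['top',k],P['scene',k])
    print(k,'tri',t.round(1),round(e,1),'top36',onplane('top',P['top',k],36).round(1),'scene36',onplane('scene',P['scene',k],36).round(1))
    for n in('top','scene'):
        A.append(loc[k]);B.append(onplane(n,P[n,k],36)[:2])
A=np.array(A,float);B=np.array(B)
for nm,s in(('top',slice(0,None,2)),('scene',slice(1,None,2)),('both',slice(None))):
    a,b=A[s],B[s];M=cv2.estimateAffinePartial2D(a,b,ransacReprojThreshold=20)[0]
    print(nm,'scale',np.hypot(M[0,0],M[1,0]),'yaw',np.degrees(np.arctan2(M[1,0],M[0,0])),'c',M[:,2])
    for k in loc: print('  ',k,(M@[*loc[k],1]).round(1))
    print((a@M[:,:2].T+M[:,2]-b).round(1).tolist())
E
```

```text
top white [141 138 133] [304 164  10  10  73] [308.5 168.2]
top blue [138  71  21] [320 206  10  10  75] [324.8 210.2]
top green [ 68 120  45] [319 178  10   9  70] [323.4 181.8]
top red [ 33  36 135] [305 192  10  10  74] [309.6 196.3]
top yellow [ 41 137 135] [290 179  10   9  72] [294.6 182.8]
scene white [226 222 221] [315 230  10   9  70] [319.7 233.8]
scene blue [208 104  54] [326 195  10   8  61] [330.3 198.2]
scene green [ 93 169  64] [311 214   9   8  63] [315.1 217.5]
scene red [ 51  55 209] [331 210  10   8  64] [335.2 213.6]
scene yellow [ 56 218 220] [336 226  10   9  70] [340.4 229.7]
white tri [573.6  13.7  37.3] 2.3 top36 [573.4  14.7  36. ] scene36 [573.3  12.1  36. ]
blue tri [469.1 -26.3  37.4] 2.2 top36 [468.8 -25.3  36. ] scene36 [468.6 -28.   36. ]
green tri [539.6 -23.1  36.8] 2.6 top36 [539.2 -22.   36. ] scene36 [539.7 -24.7  36. ]
red tri [503.1  10.5  37.2] 2.2 top36 [502.8  11.5  36. ] scene36 [502.8   9.   36. ]
yellow tri [536.8  47.4  37.1] 2.2 top36 [536.5  48.4  36. ] scene36 [536.6  46.   36. ]Traceback (most recent call last):
  File "<stdin>", line 24, in <module>
cv2.error: OpenCV(4.12.0) /io/opencv/modules/calib3d/src/ptsetreg.cpp:1108: error: (-215:Assertion failed) count >= 0 && to.checkVector(2) == count in function 'estimateAffinePartial2D'
```

White is at (573.5, 13.5) and blue at (469, -26.5). Their heights come out at 37 against the given 36, and they are 112 apart where 111.8 is expected. The red/green midpoint and the white/blue midpoint coincide, so I accept the positions. Next: shut the gripper and travel.

```bash
cat > go.py <<'E'
import sys,numpy as np
from scipy.spatial.transform import Rotation as Ro
from bench import sense
s=sense();t=np.array([float(a) for a in sys.argv[1:4]])
R=Ro.from_euler('xyz',s['ee_rot']).as_matrix()
print(s['clock'],s['ee_pos'].round(1),s['ee_rot'].round(3),'F',s['wrist_force'].round(2),'w',s['width'],'units',(R.T@(t-s['ee_pos'])/250).round(4))
E
python3 go.py 573.5 13.5 100
```

```text
0.1 [302.9 602.7 209.6] [-3.14   0.     2.676] F [-0.23  0.39 -0.06] w 1.0050815007212726 units [-2.0252 -1.6191  0.4412]
```

```bash
python3 -m pendant '-0.17 -0.14 0 0; -0.34 -0.27 0 0; -0.5 -0.4 0 0; -0.67 -0.54 0 0; -0.84 -0.67 0 0; -1 -0.8 0 0; -1 -0.8 0 0; -1 -0.8 0 0' 1 20; python3 go.py 573.5 13.5 100
```

```text
clock: 1.1
ee_pos: [436.4, 312.5, 210.3]
ee_rot: [3.142, -0.001, 2.676]
wrist_force: [-0.4, 0.5, 0.7]
width: 0.002
1.1 [436.4 312.5 210.3] [ 3.142e+00 -1.000e-03  2.676e+00] F [-0.37  0.46  0.69] w 0.0015071492982796585 units [-1.0275 -0.8222  0.4405]
```

```bash
python3 -m pendant '-0.17 -0.14 0 0; -0.34 -0.27 0 0; -0.5 -0.4 0 0; -0.67 -0.54 0 0; -0.84 -0.67 0 0; -1 -0.82 0 0; -1 -0.82 0 0; -1 -0.82 0.2 0; -1 -0.82 0.4 0; -1 -0.82 0.4 0; -1 -0.82 0.4 0; -1 -0.82 0.4 0' 1 20; python3 go.py 573.5 13.5 45
python3 - <<'E'
from h import *
for n in("scene","top"):
    im=vision.read_camera(n); cv2.imwrite(f"pics/{n}1.png",im[:,:,::-1])
E
```

```text
clock: 2.6
ee_pos: [569.3, 17.3, 112.4]
ee_rot: [3.14, 0.003, 2.676]
wrist_force: [0.9, 0.9, -0.0]
width: -0.0
2.6 [569.3  17.3 112.4] [3.140e+00 3.000e-03 2.676e+00] F [ 0.87  0.91 -0.03] w -0.0002706522089686883 units [-0.0209 -0.0066  0.2698]
```

View pics/scene1.png

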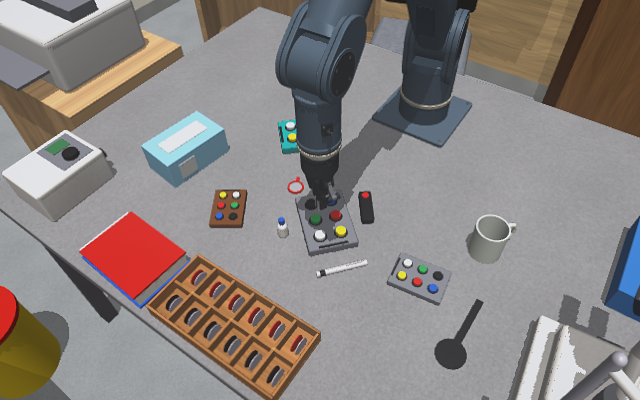

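View pics/top1.png

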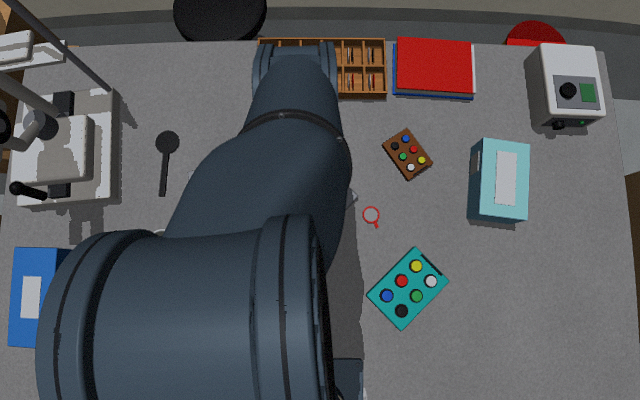

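The scene view shows the shut fingertips at about (323,208), still high over the pad. All six keys are in view. The top view is blocked by the arm. I check that the projected TCP agrees.

```bash
python3 -m pendant '0 0 0 0;-0.02 -0.006 0.12 0;-0.02 -0.006 0.12 0;-0.02 -0.006 0.12 0'; python3 go.py 573.5 13.5 37
python3 - <<'E'
from h import *
from bench import sense
c=vision.calibration('scene');K=np.array([[c['fx'],0,c['cx']],[0,c['fy'],c['cy']],[0,0,1]])
print(cv2.projectPoints(np.array([sense()['ee_pos']]),cv2.Rodrigues(c['R'])[0],c['t'],K,c['dist_coeffs'])[0])
im=vision.read_camera('scene');cv2.imwrite('pics/s2.png',cv2.resize(im[150:270,250:410,::-1],None,fx=5,fy=5,interpolation=cv2.INTER_CUBIC))
E
```

```text
clock: 3.2
ee_pos: [572.0, 13.1, 81.1]
ee_rot: [3.141, 0.0, 2.676]
wrist_force: [-0.1, 0.6, 0.6]
width: 0.003
3.2 [572.   13.1  81.1] [3.141 0.    2.676] F [-0.12  0.57  0.56] w 0.0028231243976529763 units [-0.0047  0.0042  0.1763]
[[[319.97736188 221.82844553]]]
```

View pics/s2.png

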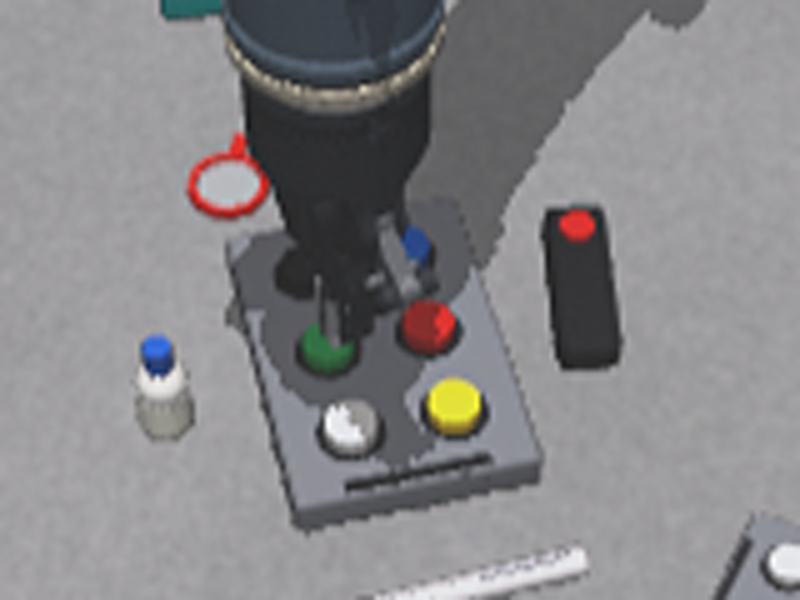

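Projected TCP (320,222) agrees with the visible fingertips within a few pixels. Next is the descent to just above the white key.

```bash
python3 -m pendant '-0.004 0.004 0.06 0;-0.004 0.004 0.12 0;-0.004 0.004 0.16 0;-0.004 0.004 0.16 0;-0.004 0.004 0.16 0;-0.004 0.004 0.16 0'; python3 go.py 573.5 13.5 36
python3 - <<'E'
from h import *
im=vision.read_camera('scene');cv2.imwrite('pics/s3.png',cv2.resize(im[150:270,250:410,::-1],None,fx=5,fy=5,interpolation=cv2.INTER_CUBIC))
E
```

```text
clock: 4.0
ee_pos: [573.4, 13.5, 40.8]
ee_rot: [3.141, 0.001, 2.676]
wrist_force: [0.4, -0.7, -0.3]
width: 0.002
4.0 [573.4  13.5  40.8] [3.141e+00 1.000e-03 2.676e+00] F [ 0.39 -0.68 -0.3 ] w 0.0017902741035365002 units [-0.0002  0.0001  0.0192]
```

View pics/s3.png

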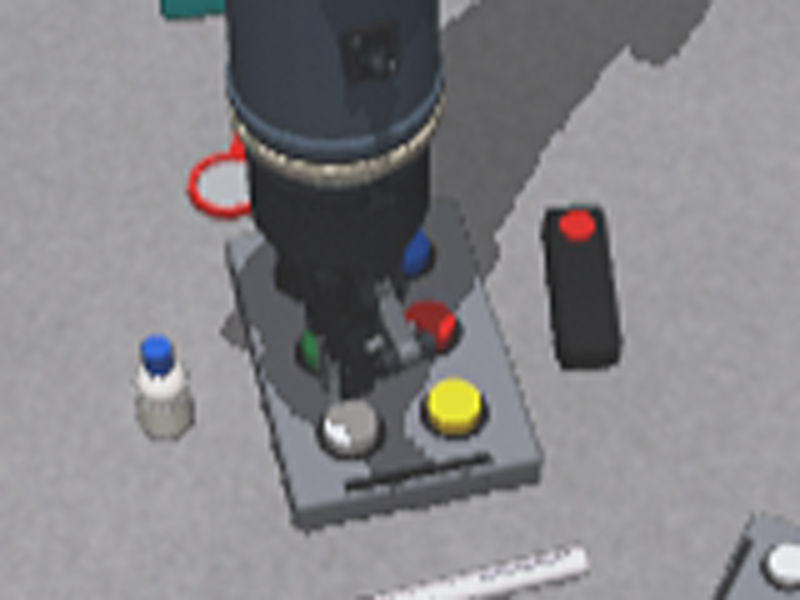

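Run:
```python
from h import *
from bench import sense
c=vision.calibration('scene');K=np.array([[c['fx'],0,c['cx']],[0,c['fy'],c['cy']],[0,0,1]])
im=vision.read_camera('scene')
s=14;x0,y0=295,205
b=cv2.resize(im[205:247,295:350,::-1],None,fx=s,fy=s,interpolation=cv2.INTER_NEAREST)
b=np.clip(b.astype(float)*1.6,0,255).astype(np.uint8)
for p,col in ((sense()['ee_pos'],(255,0,255)),([573.5,13.5,36],(0,0,255)),([573.5,13.5,26],(0,255,0))):
    u=cv2.projectPoints(np.array([p],float),cv2.Rodrigues(c['R'])[0],c['t'],K,c['dist_coeffs'])[0][0,0]
    print(p,u);cv2.circle(b,(int((u[0]-x0+.5)*s),int((u[1]-y0+.5)*s)),4,col,-1)
cv2.imwrite('pics/s4.png',b)
```

```text
[573.38955516  13.5710169   40.80316234] [320.18773465 232.8717783 ]
[573.5, 13.5, 36] [320.18105646 234.10718143]
[573.5, 13.5, 26] [320.27419212 236.61553069]
```

View pics/s4.png

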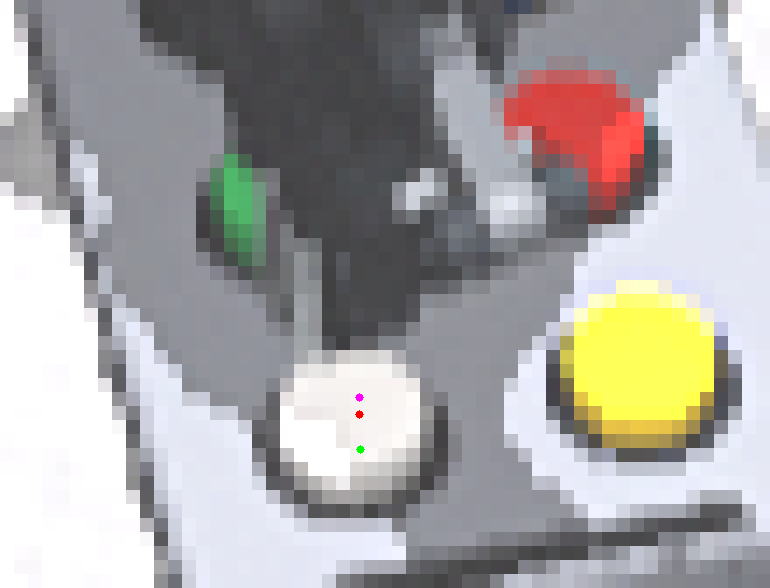

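The lower edge of the fingertip shows near row 229.5, about 3 px above the projected TCP. So the real tip may be somewhat higher than the reading. I go down in small steps and watch the force.

```bash
python3 -m pendant '0 0 0.008 0;0 0 0.016 0;0 0 0.016 0;0 0 0.016 0'; python3 -m pendant '0 0 0.008 0;0 0 0.012 0;0 0 0.012 0;0 0 0.012 0'
```

```text
clock: 4.6
ee_pos: [573.1, 13.5, 36.4]
ee_rot: [-3.142, -0.0, 2.676]
wrist_force: [0.2, -0.9, -0.4]
width: -0.0
clock: 5.1
ee_pos: [573.2, 13.5, 33.4]
ee_rot: [3.142, 0.0, 2.676]
wrist_force: [-0.3, -0.1, 0.1]
width: -0.004
```

```bash
for i in 1; do python3 -m pendant '0 0 0.008 0;0 0 0.012 0;0 0 0.012 0;0 0 0.012 0'; done
python3 - <<'E'
from h import *
im=vision.read_camera('scene')
s=14
b=cv2.resize(im[205:247,295:350,::-1],None,fx=s,fy=s,interpolation=cv2.INTER_NEAREST)
b=np.clip(b.astype(float)*1.6,0,255).astype(np.uint8)
cv2.imwrite('pics/s5.png',b)
E
```

```text
clock: 5.6
ee_pos: [573.1, 13.5, 30.4]
ee_rot: [-3.142, -0.0, 2.676]
wrist_force: [0.8, -0.5, -0.2]
width: -0.002
```

View pics/s5.png

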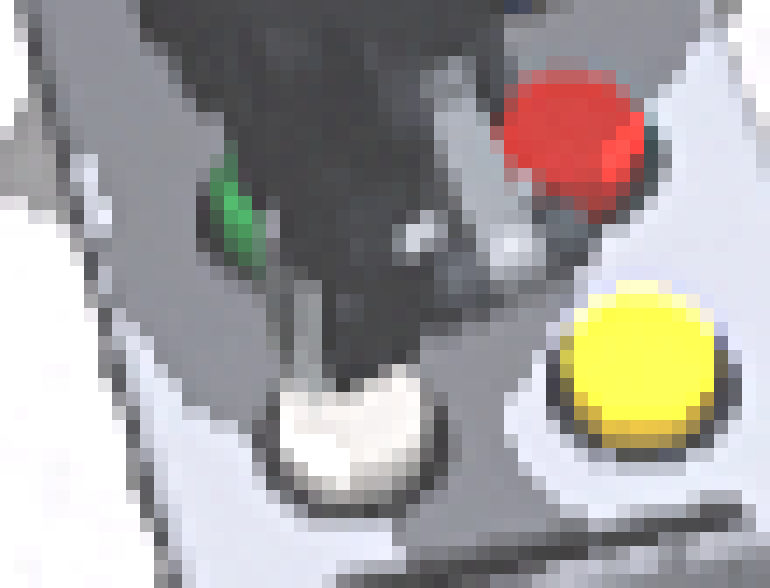

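There is still no contact at a reading of 30. The tip now overlaps the rear rim of the key in the picture and is laterally centred on it, so the shut tips really are higher than the reading. I continue in 2.5–3 mm steps.

```bash
for i in 1; do python3 -m pendant '0 0 0.006 0;0 0 0.012 0;0 0 0.012 0;0 0 0.012 0'; done;  python3 -m pendant '0 0 0.006 0;0 0 0.01 0;0 0 0.01 0;0 0 0.01 0'
```

```text
clock: 6.15
ee_pos: [573.1, 13.5, 27.4]
ee_rot: [-3.141, -0.0, 2.676]
wrist_force: [-0.5, -0.4, -0.9]
width: -0.003
clock: 6.65
ee_pos: [573.1, 13.5, 24.9]
ee_rot: [-3.142, -0.0, 2.676]
wrist_force: [-0.0, 0.7, 1.0]
width: -0.006
```

```bash
python3 -m pendant '0 0 0.004 0;0 0 0.008 0;0 0 0.008 0;0 0 0.008 0';  python3 - <<'E'
from h import *
im=vision.read_camera('scene')
s=14
b=cv2.resize(im[205:247,295:350,::-1],None,fx=s,fy=s,interpolation=cv2.INTER_NEAREST)
b=np.clip(b.astype(float)*1.6,0,255).astype(np.uint8)
cv2.imwrite('pics/s6.png',b)
E
```

```text
clock: 7.15
ee_pos: [573.1, 13.5, 22.9]
ee_rot: [-3.142, 0.0, 2.676]
wrist_force: [0.5, 0.7, -0.3]
width: -0.001
```

View pics/s6.png

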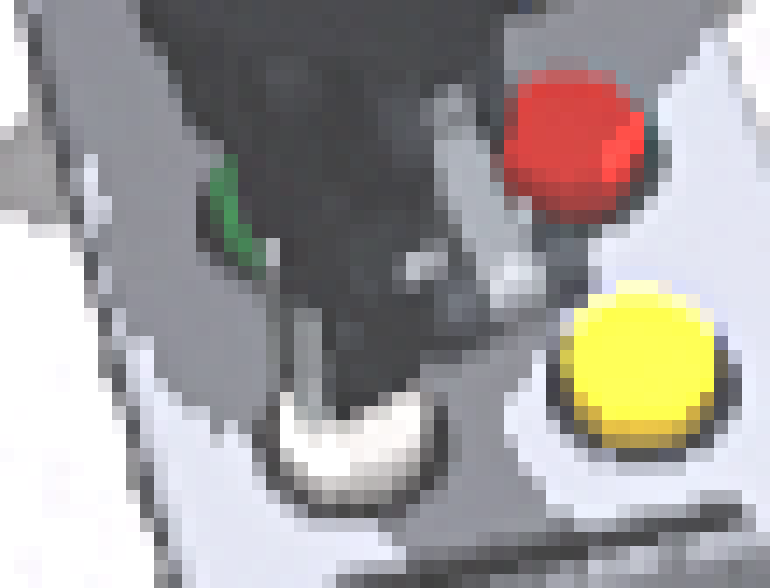

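Still no contact; the key is up and the tip's edge is near row 234.5. Continuing.

```bash
python3 -m pendant '0 0 0.004 0;0 0 0.008 0;0 0 0.008 0'; python3 -m pendant '0 0 0.004 0;0 0 0.008 0;0 0 0.008 0'; python3 go.py 573.5 13.5 20
```

```text
clock: 7.58
ee_pos: [573.0, 13.5, 20.8]
ee_rot: [-3.141, -0.0, 2.676]
wrist_force: [-0.3, 0.1, -0.0]
width: -0.002
clock: 7.95
ee_pos: [573.1, 13.5, 18.8]
ee_rot: [-3.142, -0.0, 2.676]
wrist_force: [0.1, -0.7, -0.1]
width: 0.001
7.95 [573.1  13.5  18.8] [-3.142 -0.     2.676] F [ 0.09 -0.72 -0.13] w 0.0008503160610303003 units [-0.0016  0.0007 -0.0048]
```

```bash
cat > z.py <<'E'
from h import *
import sys
im=vision.read_camera('scene')
s=14;y=int(sys.argv[2]);x=int(sys.argv[3])
b=cv2.resize(im[y:y+42,x:x+55,::-1],None,fx=s,fy=s,interpolation=cv2.INTER_NEAREST)
b=np.clip(b.astype(float)*1.6,0,255).astype(np.uint8)
cv2.imwrite(sys.argv[1],b)
E
python3 z.py pics/s7.png 205 295
```

```text
(no output)
```

View pics/s7.png

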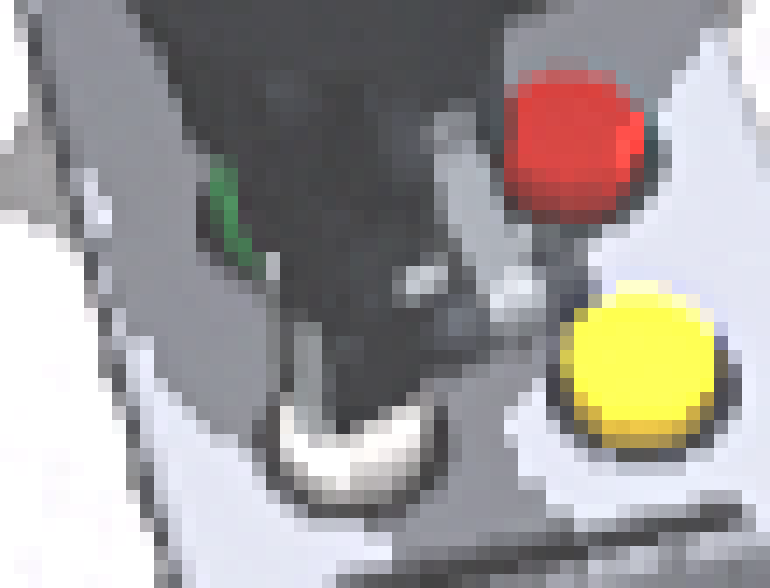

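Key still up, with the tip's edge at row 235. Next steps of 1.5–2 mm.

```bash
python3 -m pendant '0 0 0.004 0;0 0 0.006 0;0 0 0.006 0'; python3 -m pendant '0 0 0.004 0;0 0 0.006 0;0 0 0.006 0';python3 -m pendant '0 0 0.004 0;0 0 0.006 0;0 0 0.006 0'
```

```text
clock: 8.38
ee_pos: [573.1, 13.5, 17.3]
ee_rot: [-3.142, -0.0, 2.676]
wrist_force: [-0.5, 0.8, 0.2]
width: -0.002
clock: 8.75
ee_pos: [573.1, 13.5, 15.8]
ee_rot: [-3.142, -0.0, 2.676]
wrist_force: [-0.2, 1.1, -0.5]
width: -0.003
clock: 9.12
ee_pos: [573.2, 13.6, 14.5]
ee_rot: [3.142, 0.0, 2.676]
wrist_force: [0.4, 0.3, 1.2]
width: -0.005
```

```bash
python3 -m pendant '0 0 0.004 0;0 0 0.006 0;0 0 0.006 0'; python3 -m pendant '0 0 0.004 0;0 0 0.006 0;0 0 0.006 0';python3 z.py pics/s8.png 205 295
```

```text
clock: 9.5
ee_pos: [573.2, 13.5, 12.9]
ee_rot: [3.142, 0.0, 2.676]
wrist_force: [0.6, 1.0, 2.4]
width: 0.002
clock: 9.88
ee_pos: [573.2, 13.5, 11.4]
ee_rot: [3.142, 0.0, 2.676]
wrist_force: [-0.5, 0.1, 3.6]
width: -0.0
```

View pics/s8.png

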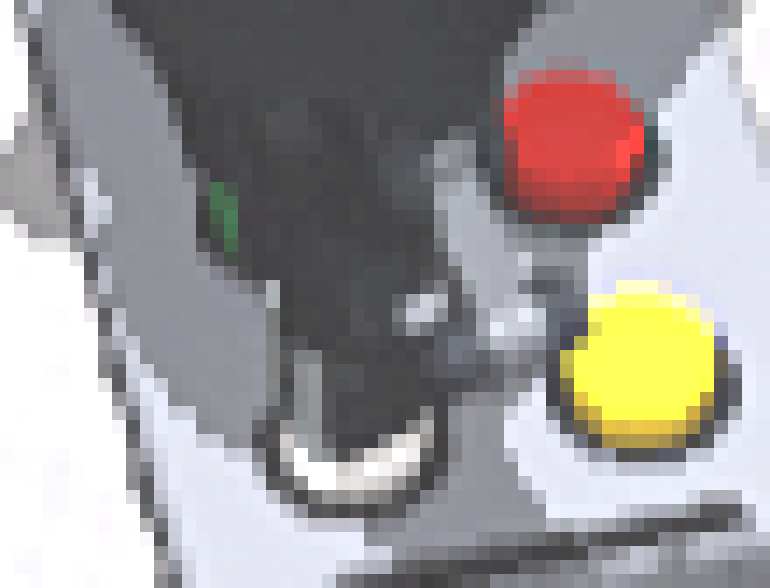

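Contact is at a reading of about 15.4: the shut tips stand about 20 mm higher than reported. The slope is 0.8 N/mm, so the key is fully down near 8.4.

```bash
python3 -m pendant '0 0 0.005 0;0 0 0.01 0;0 0 0.013 0;0 0 0.013 0;0 0 0.013 0;0 0 0.013 0;0 0 0.013 0'; python3 z.py pics/s9.png 205 295
```

```text
clock: 10.8
ee_pos: [573.2, 13.5, 8.3]
ee_rot: [3.141, 0.0, 2.676]
wrist_force: [0.1, -0.6, 5.8]
width: -0.001
```

View pics/s9.png

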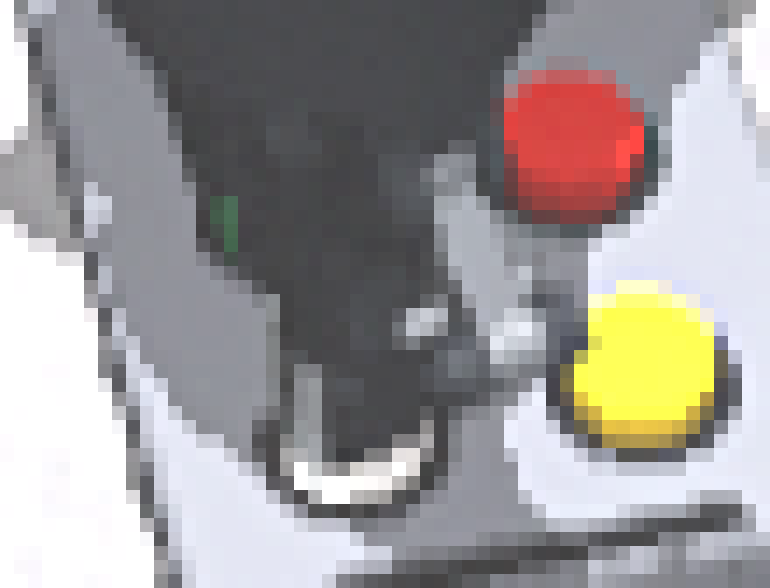

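5.8 N: the white key was bottomed and held about 0.5 s. I rise straight up and go over the blue key.

```bash
python3 -m pendant '0 0 -0.03 0;0 0 -0.1 0;0 0 -0.2 0;0 0 -0.2 0;0.1 -0.11 -0.2 0;0.2 -0.22 -0.2 0;0.301 -0.33 -0.2 0;0.301 -0.33 -0.2 0;0.301 -0.33 -0.2 0;0.301 -0.33 -0.2 0'; python3 go.py 468.9 -26.5 19;python3 - <<'E'
from h import *
im=vision.read_camera('scene');cv2.imwrite('pics/s10.png',cv2.resize(im[150:270,250:410,::-1],None,fx=5,fy=5,interpolation=cv2.INTER_CUBIC))
E
```

```text
clock: 12.1
ee_pos: [469.8, -25.9, 57.9]
ee_rot: [3.141, 0.0, 2.676]
wrist_force: [-0.5, -0.8, 0.3]
width: 0.001
12.1 [469.8 -25.9  57.9] [3.141 0.    2.676] F [-0.51 -0.79  0.31] w 0.0007071385935310843 units [ 0.0021 -0.0037  0.1558]
```

View pics/s10.png

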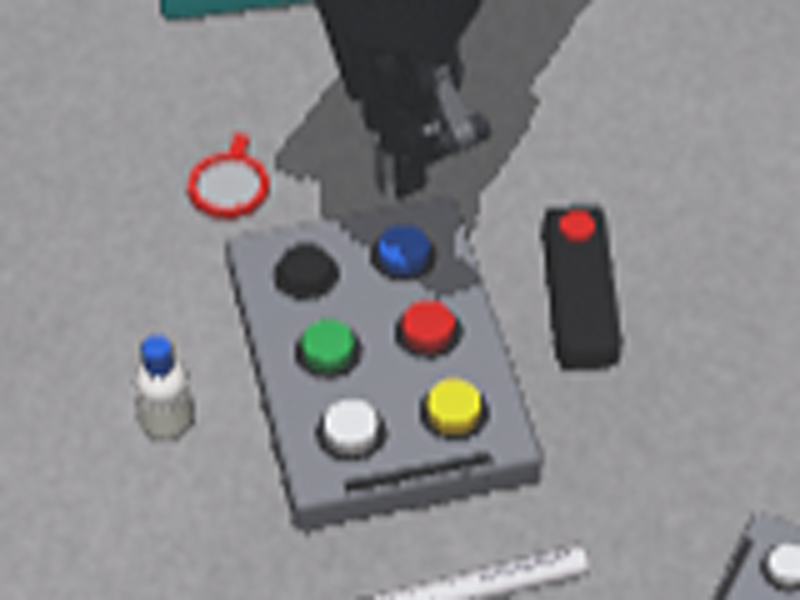

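The pad hasn't moved, all keys are up, and the fingertips at (400,190) in the crop are above the blue key at (403,250). Now I descend.

```bash
python3 -m pendant '0.002 -0.004 0.05 0;0.002 -0.004 0.1 0;0.002 -0.004 0.15 0;0.002 -0.004 0.15 0;0.002 -0.004 0.15 0'; python3 -m pendant '0 0 0.008 0;0 0 0.016 0;0 0 0.02 0;0 0 0.02 0;0 0 0.02 0'; python3 go.py 468.9 -26.5 8.2
```

```text
clock: 12.78
ee_pos: [467.9, -27.1, 20.6]
ee_rot: [-3.141, -0.0, 2.676]
wrist_force: [1.2, -0.9, -0.2]
width: 0.0
clock: 13.4
ee_pos: [467.9, -27.1, 15.7]
ee_rot: [-3.142, 0.0, 2.676]
wrist_force: [-0.2, -0.1, -0.4]
width: 0.007
13.4 [467.9 -27.1  15.7] [-3.142  0.     2.676] F [-0.22 -0.12 -0.44] w 0.007032140845603606 units [-0.0024  0.0038  0.0299]
```

```bash
python3 -m pendant '0 0 0.006 0;0 0 0.012 0;0 0 0.016 0;0 0 0.016 0'; python3 z.py pics/s11.png 170 305
```

```text
clock: 13.9
ee_pos: [468.1, -27.1, 11.6]
ee_rot: [3.142, 0.0, 2.676]
wrist_force: [-0.3, -1.0, 2.9]
width: -0.001
```

View pics/s11.png

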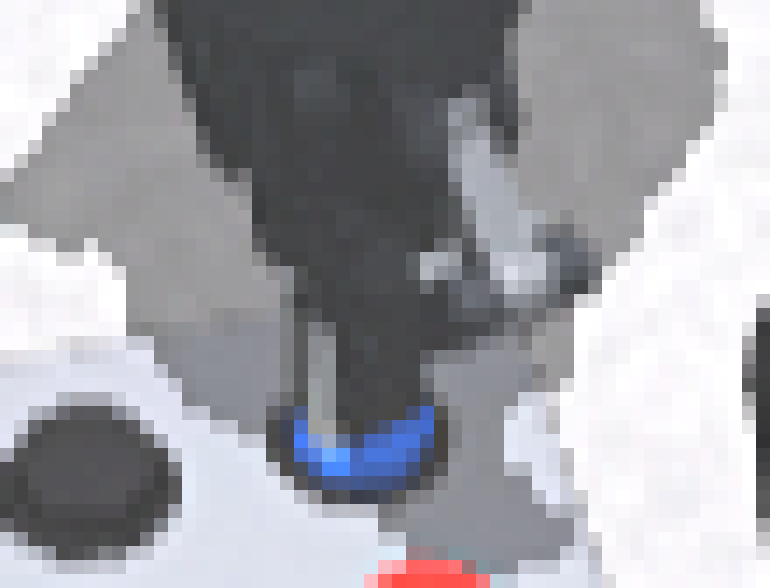

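The tips are centred on the blue key and it is partly down at 2.9 N. Now I press it home and hold.

```bash
python3 -m pendant '0 0 0.005 0;0 0 0.01 0;0 0 0.014 0;0 0 0.014 0;0 0 0.014 0;0 0 0.014 0;0 0 0.014 0'; python3 z.py pics/s12.png 170 305
```

```text
clock: 14.82
ee_pos: [468.0, -27.1, 8.2]
ee_rot: [3.142, 0.0, 2.676]
wrist_force: [-0.2, -0.6, 6.8]
width: -0.005
```

View pics/s12.png

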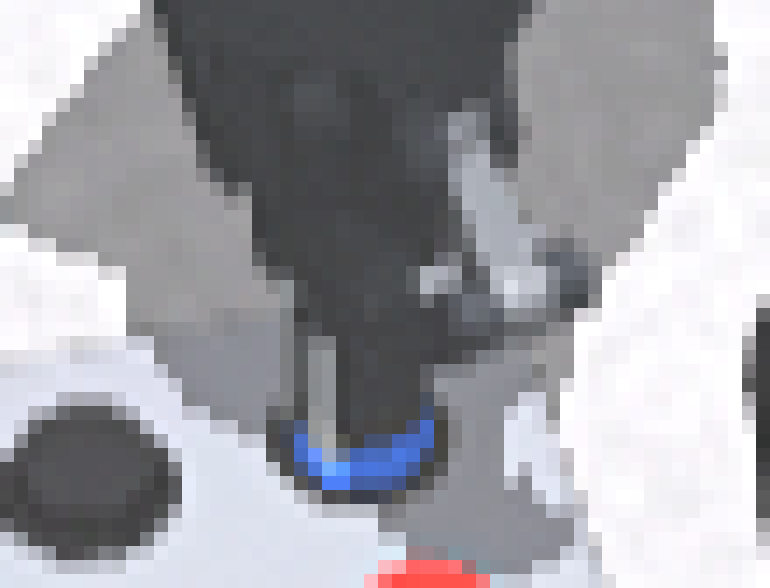

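6.8 N at a reading of 8.2: the blue key is bottomed. I withdraw straight up.

```bash
python3 -m pendant '0 0 -0.03 0;0 0 -0.1 0;0 0 -0.25 0;0 0 -0.4 0;0 0 -0.55 0;0 0 -0.7 0;0 0 -0.7 0;0 0 -0.7 0;0 0 -0.7 0;0 0 -0.7 0';python3 - <<'E'
from h import *
im=vision.read_camera('scene')
old=cv2.imread('pics/scene0.png')
cv2.imwrite('pics/s13.png',im[:,:,::-1])
cv2.imwrite('pics/s14.png',cv2.resize(im[150:270,250:410,::-1],None,fx=5,fy=5,interpolation=cv2.INTER_CUBIC))
E
```

```text
clock: 16.12
ee_pos: [467.4, -27.1, 182.3]
ee_rot: [-3.141, -0.002, 2.676]
wrist_force: [-0.9, -0.5, -0.1]
width: 0.001
```

View pics/s13.png

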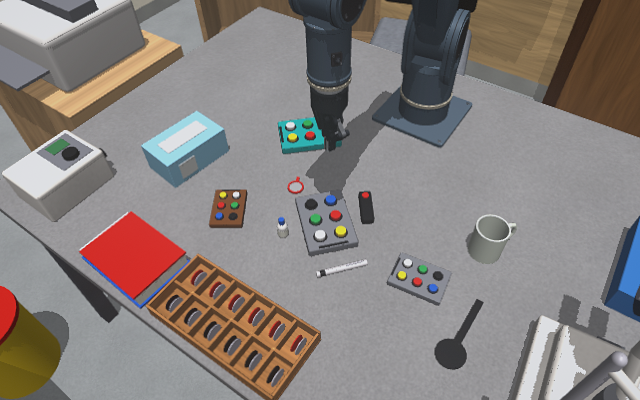

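View pics/s14.png

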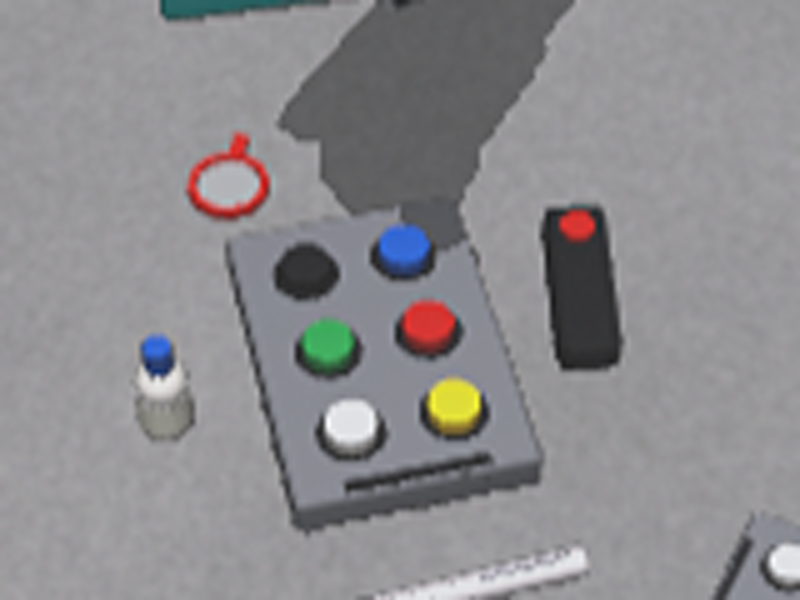

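All six keys are up, the pad and everything else are where they started, and the arm is clear.

```bash
python3 -c "
from bench import env
print(env.finish_job())"
```

```text
the job is handed in; nothing more can be done
None
```

I pressed the white key and then the blue key of the larger grey pad with the shut fingertips, withdrew straight up, and handed the job in at about 16 s. No verdict is reported.

- **Presses:** The wrist force ended at 5.8 N on white and 6.8 N on blue, both above the 5.4 N at which a key is fully down. Each was held about half a second, and the white key was seen up again before blue was pressed.
- **Final picture:** In the last scene view all six keys are up, and the pad and the other things look where they were at the start. I judged this by eye and did not measure it. The top view was not used again because the arm had blocked it.
- **Disagreement found:** The shut fingertips touched white at a reported height of about 15 mm, not the 36 mm expected. The tips therefore stood about 20 mm higher than the reported TCP. I found the contact in small steps by force and picture, and used the same offset for blue.

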